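# Roll down the deck planking

### The arm

A 6-joint arm with a two-finger parallel gripper is mounted at the origin on the work surface. World frame = base frame: x ahead of the robot, y to its left, z up, the work surface at z = 0. Lengths are in m, angles in degrees, forces in N, time in s.
With the tool pointing down it reaches from about 0.35 to 0.875 m from the base axis. Payload 15.5 kg.
Tool frame: the origin (TCP) lies between the finger pads; the fingertips stand 19 mm ahead of it and the grasp point (between the pads) is the TCP; z points along the fingers, y is the line along which they close (so a half turn about z gives the same grasp; the last joint's range is limited). The gripper opens to 85 mm and grips with 20 to 120 N. Pads are 22 mm wide; open, the fingers measure 114 mm over their backs; the gripper's body (76 mm by 85 mm) begins 54 mm behind the grasp point. The pads swing forward as they close: fully open they stand 13 mm farther back than shut.
Start: joints at [57.725, 28.281, 77.091, -0, 74.628, -5.472], TCP at [0.282, 0.558, 0.25] pointing down, gripper open.
Joint ranges: [-166.48, 166.48], [-47.26, 123.95], [12.59, 153.08], [-70.14, 250.14], [6.76, 159.57], [-176.63, 176.63]. Speed limits (degrees/s): [108.29, 108.29, 147.25, 172.46, 172.46, 172.46].

### API

Orientations are given as a 3x3 rotation matrix whose columns are the frame's x, y, z axes.
In Python, from workcell import bot, kinematics, observe, cams gives the robot as it stands. Calls block until the motion is done:
- bot.goto(position, orientation): joint-space move of the TCP to a pose.
- bot.move_linear(position, feed=0.15, rot=None): straight line of the TCP; rot=None keeps the orientation; feed is the mean speed in m/s.
- bot.movej(angles): joint-space move.
- bot.open_jaws() and bot.close(grasp_force=None): open the fingers fully, or close them until they stop; grasp_force is the grip in N (None keeps the last).
- bot.pause(seconds).
- kinematics.ik(position, orientation): joint angles nearest the present ones, or None.
- observe(): the state.
- cams.get_image(name): name is "scene" or "top"; returns a dict with "image" (420x560x3 uint8, red, green, blue), "intrinsics" (3x3 intrinsics, pixels), "camera_from_world" (4x4, takes a point from world to camera coordinates). Camera axes: x right, y up, looking along -z (the intrinsics and any distortion apply to the point x, -y, -z); pixel columns grow to the right and rows downward; lengths in m; the calibration is good to about 2 mm. A picture is of the moment at which its call begins. There is no depth.
A pose or a line that the arm cannot do raises bot.Unreachable and nothing moves.
- bot.job_done(): hands the job in; it is judged then, once.
The state is a dict: "time": time; "qpos": joint angles; "dq": joint speeds; "joint_torque": joint torques, N m; "tool_pos": TCP position; "tool_rot": TCP orientation; "ft_force": force on the tool from outside, world axes, zero at the start; "moment": the same for the moment, N m; "grip_width": opening from 0.0 (shut) to 1.0 (fully open); "grip_force": force on a finger pad.
Only numpy, scipy, OpenCV 4.12 (cv2) and the standard library are available. Lean on these libraries where they do the work, as an engineer would, in place of code of your own. Each camera call takes 0.05 s, during which the arm holds its last target. There are 200 camera calls.

### The job

The freshly glued deck planks on the board need rolling down. With fingertips on top of the boxwood roller, roll it along the board, turning as it goes, until it stands centred over the red strip, and leave it there at rest, lying square across the board and not hanging over its sides. Never grip or lift the roller, and leave everything else on the bench where it is.

Things in the scene. Friction and masses are not known exactly. Their poses are not given: they have to be found in the camera images.
- board: Fixed planking board of pale wood with thin dark plank lines along its length, 180 (x) by 340 (y) by 15 mm thick. Origin at the centre of its underside, on the bench; z up, y along its length (the way the roller rolls), x across. Its flat top is 15 mm above the bench.
- strip: Red paper-thin strip fixed flat on the board's top, right across it: 30 mm wide along y, 160 mm long along x, nothing to bump over. Origin at its centre; axes as the board's. It lies near one end of the board, on either side of the roller.
- roller: Loose boxwood cylinder with two dark rings and brass ends, 290 g, 60 mm diameter, 120 mm long plus a 10 mm brass stub at each end. Origin at its centre, 45 mm above the bench; x along its axis, which starts across the board, 95 to 160 mm from the strip's middle; y, z turn as it rolls, z starts up. Its top is 75 mm above the bench. It grips the board: a tip moving over its top rolls it half as far.
- pin_vise: Loose brass pin vise, 90 mm long, 13 mm high, lying at the robot's left; origin at its underside's centre, x along it. Leave alone.
- bending_tool: Loose boxwood bending tool, 150 mm long, 34 mm high, lying at the robot's right; origin at its underside, x along it. Leave alone.
- schooner: Loose black and white two-masted model schooner on a stand, 50 by 145 by 126 mm high, at the right; origin at the stand's underside. Leave alone.
- decanter: Loose squat amber glass decanter, 104 mm across, 130 mm high, at the left; origin at its underside. Leave alone.
- varnish_jar: Loose amber jar with black cap, 56 mm across, 65 mm high, at the back; origin at its underside. Leave alone.
Not all that is in view belongs to the job. Leave any green or grey look-alike of the roller alone.

How it is judged (in metres and radians):
On the way:
1. the roller turns over as it travels on the board (at least a third of a turn; it is not slid) (angle between roller's own z axis and vertical above 2 rad and height (world z) of roller below 0.053 m), for 0.02 s.
At the end, for the whole second after the job is handed in: The roller lies on the board at rest (slower than 10 mm/s), its axis over the red strip (within 15 mm of the strip's middle line), within 30 mm of the middle of the board sideways so that it does not hang over, and square across it within 0.2 rad (y of roller in the frame of strip between -0.015 and 0.015 m and x of roller in the frame of board between -0.03 and 0.03 m and angle between the x axis of roller and the x axis of strip, either way round below 0.2 rad and height (world z) of roller between 0.041 and 0.049 m and linear speed of roller below 0.01 m/s); the robot touches nothing.
It fails at once if the roller is lifted off the board (more than 12 mm up) (height (world z) of roller above 0.057 m).
It fails at once if the roller is gripped or shoved low down: the fingers touch it while the grasp point between them is down below the roller's top (lower than 72 mm over the bench) (contact force between the fingers and roller above 0.5 N and height (world z) of the grasp point below 0.072 m).
It fails at once if a bystander is disturbed (moved more than 15 mm) (distance of any of pin_vise, bending_tool, schooner, decanter, varnish_jar from where it was at the start of the episode above 0.015 m).
It also fails if it takes over 48 s, if anything falls off the work surface, if the arm or the gripper's body presses on something with over 40 N, if the wrist force passes 120 N, or if a joint passes its speed limit or range.

## Working session

There is one attempt and no reset: what is moved stays moved. The work goes in short steps, each a Python script; the robot and the scene stay as the last script left them, time stands still between calls to the robot, and variables do not carry over. Pictures are saved under pics/ and viewed, at most 10 in all, crops included, and the job is handed in when it is done.

```bash
mkdir -p pics; python3 - <<'E'
from workcell import bot, observe, cams
import cv2, pickle
for n in("scene","top"):
    d=cams.get_image(n); pickle.dump(d,open(f"{n}.pkl","wb")); cv2.imwrite(f"pics/{n}0.png",d["image"][:,:,::-1])
print(d["intrinsics"],d["camera_from_world"],observe()["time"],d.keys())
E
```

```text
[[439.1115761    0.         281.988792  ]
 [  0.         439.1115761  210.32713141]
 [  0.           0.           1.        ]] [[-0.02712022 -0.99961353  0.00610672  0.0037424 ]
 [ 0.99699067 -0.02660424  0.07281355 -0.49162578]
 [-0.07262294  0.00806306  0.99732687 -1.15580642]
 [ 0.          0.          0.          1.        ]] 0.1 dict_keys(['image', 'intrinsics', 'camera_from_world'])
```

View pics/top0.png

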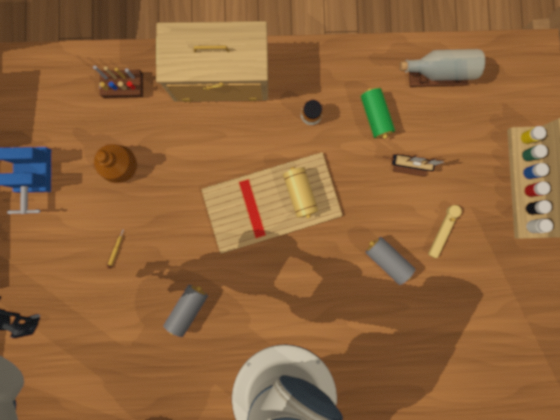

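View pics/scene0.png

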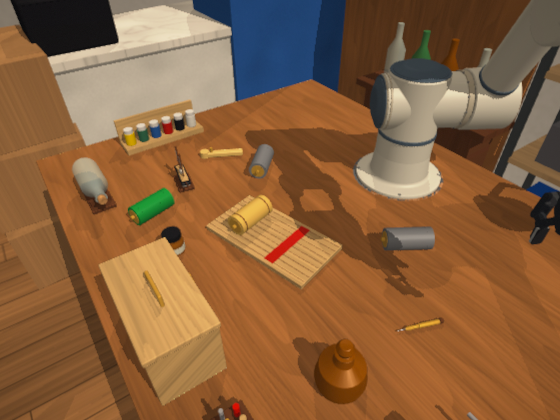

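The top view shows the strip at about (252,208), the yellow roller at (300,192) and the board corners at about (203,190), (323,154), (342,213) and (220,250). The green and grey cylinders are look-alikes.

```bash
cat >h.py <<'E'
import numpy as np, cv2
def ray(d,uv,z):
    T=d["camera_from_world"];R,t=T[:3,:3],T[:3,3]
    p=np.linalg.inv(d["intrinsics"])@[uv[0],uv[1],1]
    v=R.T@[p[0],-p[1],-p[2]];c=-R.T@t
    return c+v*(z-c[2])/v[2]
def rect(d,mask,z):
    mask=cv2.morphologyEx(mask,cv2.MORPH_OPEN,np.ones((3,3),np.uint8))
    cs,_=cv2.findContours(mask,cv2.RETR_EXTERNAL,cv2.CHAIN_APPROX_NONE)
    c=max(cs,key=cv2.contourArea)
    w=np.array([ray(d,p,z)[:2] for p in c[:,0]],np.float32)
    # long-side direction from the min-area rectangle
    ctr,(a,b),ang=cv2.minAreaRect(w*1000)
    if b>a: ang+=90
    ang=(ang+90)%180-90
    return np.array(ctr)/1000,(a,b),ang
def find(d):
    im=d["image"];hsv=cv2.cvtColor(im,cv2.COLOR_RGB2HSV)
    roi=np.zeros(im.shape[:2],np.uint8);cv2.fillPoly(roi,[np.array([[198,190],[323,148],[348,213],[220,256]])],255)
    red=(cv2.inRange(hsv,(0,190,90),(6,255,255))|cv2.inRange(hsv,(172,190,90),(180,255,255)))&roi
    yel=cv2.inRange(hsv,(17,145,120),(32,255,255))&roi
    yel=cv2.morphologyEx(yel,cv2.MORPH_CLOSE,np.ones((5,5),np.uint8))
    return rect(d,red,.015),rect(d,yel,.047),red,yel
E
python3 - <<'E'
import pickle,cv2,numpy as np
from h import *
d=pickle.load(open("top.pkl","rb"))
s,r,red,yel=find(d);print(s,r)
for c in[(203,190),(323,154),(342,213),(220,250)]:print(ray(d,c,.015))
hsv=cv2.cvtColor(d["image"],cv2.COLOR_RGB2HSV)
print(hsv[180:206:5,300],hsv[195,225],hsv[200,250])
v=d["image"][:,:,::-1].copy();v[red>0]=(255,0,0);v[yel>0]=(255,0,255)
cv2.imwrite("pics/m.png",cv2.resize(v[140:265,190:355],None,fx=4,fy=4))
E
```

```text
(array([0.49988086, 0.07102555]), (154.07211303710938, 25.269636154174805), 15.397512435913086) (array([ 0.53711877, -0.07556322]), (127.58338928222656, 28.934242248535156), 11.596891403198242)
[0.5521373  0.20107803 0.015     ]
[ 0.64159735 -0.12461036  0.015     ]
[ 0.48028788 -0.17012544  0.015     ]
[0.39039717 0.15818159 0.015     ]
[[ 21 142 200]
 [ 21 137 207]
 [ 21 132 213]
 [ 22 123 215]
 [ 24 110 215]
 [ 24 107 215]] [ 18 117 185] [  2 215 186]
```

View pics/m.png

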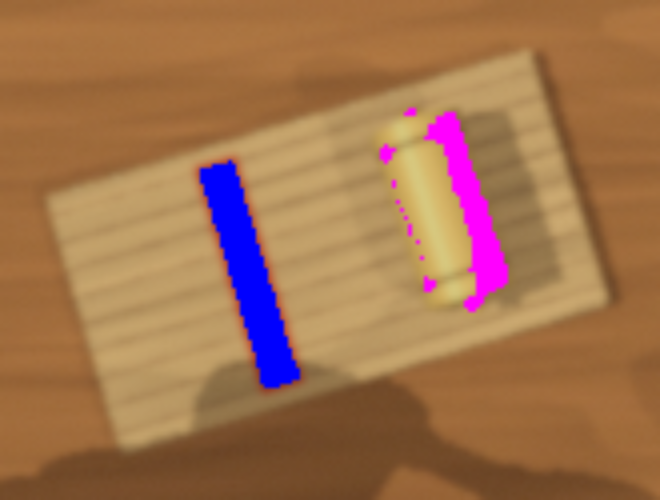

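The strip mask fits. The roller mask caught only its shaded side: in the crop the roller spans (378,130), (457,112), (508,285) and (430,300). I'll separate it by hue instead, then express everything in the strip frame.

```bash
sed -i 's/(17,145,120),(32/(20,80,110),(34/' h.py; cat >>h.py <<'E'
BC=np.array([.5161,.0161])
def report(d):
    s,r,*m=find(d); a=np.radians(s[2])
    ex=np.array([np.cos(a),np.sin(a)]);ey=np.array([-ex[1],ex[0]])
    print("strip",s,"roller",r)
    dl=r[0]-s[0]; print("roller y in strip",dl@ey,"x in board",(r[0]-BC)@ex,"strip x in board",(s[0]-BC)@ex,"dAng",r[2]-s[2])
    return s,r,ex,ey,m
E
python3 - <<'E'
import pickle,cv2
from h import *
d=pickle.load(open("top.pkl","rb"))
s,r,ex,ey,m=report(d); print(ray(d,(300.8,191.8),.045))
v=d["image"][:,:,::-1].copy();v[m[1]>0]=(255,0,255)
cv2.imwrite("pics/m2.png",cv2.resize(v[140:265,190:355],None,fx=4,fy=4))
from workcell import kinematics
for sg in(1,-1):
    y=sg*ex; z=np.array([0,0,-1.]);Y=np.array([*y,0]);R=np.c_[np.cross(Y,z),Y,z]
    for p in [r[0],s[0]+ey*(s[0]-r[0])@ey]: print(sg,kinematics.ik([*p,.12],R))
E
```

```text
strip (array([0.49988086, 0.07102555]), (154.07211303710938, 25.269636154174805), 15.397512435913086) roller (array([ 0.53550909, -0.05722469]), (137.85028076171875, 57.8603401184082), 17.325241088867188)
roller y in strip -0.13310675391499624 x in board -0.000756309359326081 strip x in board -0.0010534689388234525 dAng 1.9277286529541016
[ 0.53691076 -0.05984938  0.045     ]
1 [-1.24532040e+01  3.10514978e+01  9.74527448e+01 -2.54444375e-14
  5.14957574e+01 -2.78507165e+01]
1 [ 1.16275255e+01  3.77618720e+01  8.17806787e+01 -2.54444375e-14
  6.04574494e+01 -3.76998694e+00]
-1 [-1.24532040e+01  3.10514978e+01  9.74527448e+01 -2.54444375e-14
  5.14957574e+01  1.52149284e+02]
-1 [ 1.16275255e+01  3.77618720e+01  8.17806787e+01 -2.54444375e-14
  6.04574494e+01  1.76230013e+02]
```

View pics/m2.png

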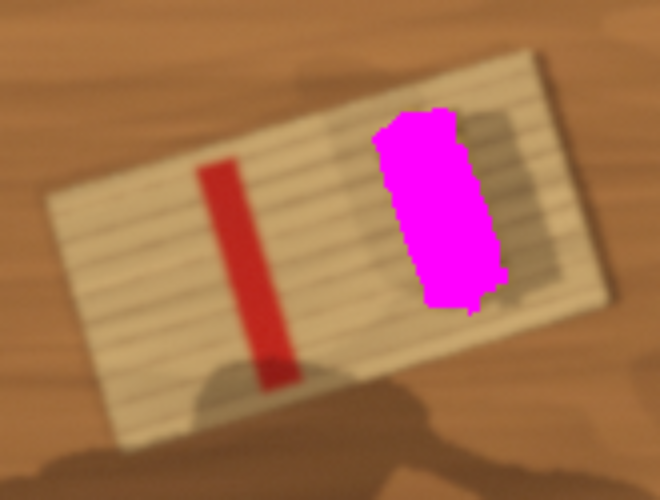

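Roller hue mask is now complete: the roller must roll 133 mm along the board, and it is already centred and square. Each 22 mm-wide tip acts like a rack under which the roller lags, so I'll use short strokes (tip 40 mm, roller 20 mm), lifting off between them. First I find contact and try one stroke.

```bash
cat >s.py <<'E'
from workcell import bot, observe, cams
from h import *
S=np.array([.49988,.07103]);a=np.radians(15.4)
ex=np.array([np.cos(a),np.sin(a)]);ey=np.array([-ex[1],ex[0]])
Z=np.array([0,0,-1.]);X=np.array([*ex,0]);ROT=np.c_[np.cross(X,Z),X,Z]
def P(x,y,z): return np.array([*(S+ex*x+ey*y),z])
fz=lambda: observe()["ft_force"][2]
E
python3 - <<'E'
from s import *
y=-.133-.009
bot.goto(P(0,y,.2),ROT); bot.move_linear(P(0,y,.105),feed=.1)
z=.105;f0=fz();print(f0,observe()["time"],observe()["tool_pos"])
while z>.078:
    z-=.001; bot.move_linear(P(0,y,z),feed=.03)
    f=fz()-f0
    if f>3: break
print("contact z",z,f,observe()["tool_pos"][2],observe()["time"])
if f>3:
    bot.move_linear(P(0,y+.036,z),feed=.05); print(observe()["ft_force"],observe()["time"])
    bot.move_linear(P(0,y+.036,z+.012),feed=.05)
d=cams.get_image("top");cv2.imwrite("pics/t1.png",cv2.resize(d["image"][120:280,180:370,::-1],None,fx=4,fy=3.75))
try: report(d)
except Exception as e: print(e)
print(observe()["time"])
E
```

```text
-0.9996541470311624 3.6 [ 0.53792718 -0.06593653  0.10549568]
contact z 0.07999999999999997 13.342691518601649 0.08052271273876978 9.85
[-5.53957894 -1.11657837 12.68507099] 10.7167
max() iterable argument is empty
11.1583
```

View pics/t1.png

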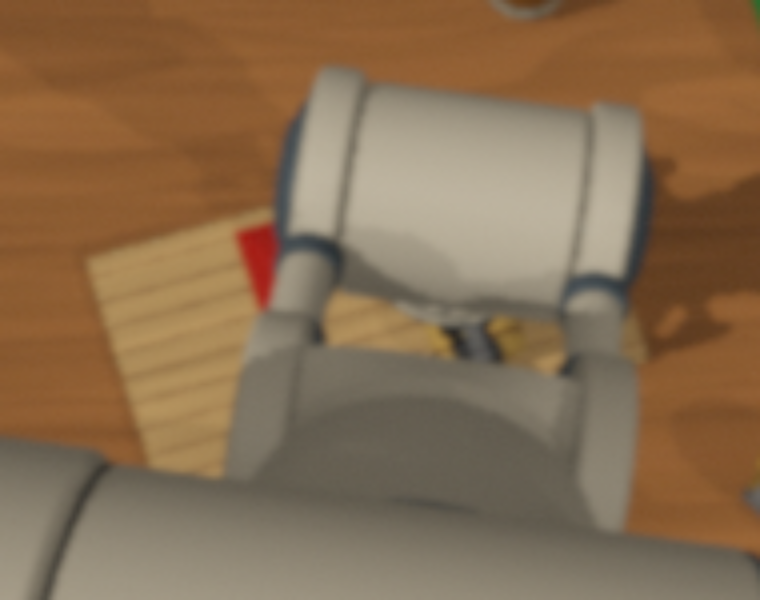

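The arm hides the roller in the top view (only a glimpse at about (298,210)). Contact came at TCP z = 0.080 with 13 N. I'll check the stroke with the scene camera.

```bash
python3 - <<'E'
from s import *
d=cams.get_image("scene");im=d["image"]
cv2.imwrite("pics/s1.png",cv2.resize(im[170:300,190:360,::-1],None,fx=4.4,fy=4.4,interpolation=cv2.INTER_CUBIC))
T=d["camera_from_world"]
for x,y in[(-.07,-.133),(.07,-.133),(-.07,-.115),(.07,-.115)]:
    p=T@[*P(x,y,.045),1];q=d["intrinsics"]@[p[0],-p[1],-p[2]];q=q[:2]/q[2];print(x,y,q,(q-[190,170])*4.4)
E
```

```text
-0.07 -0.133 [267.17989262 202.61514398] [339.59152754 143.50663351]
0.07 -0.133 [232.82323678 227.91489155] [188.42224182 254.82552282]
-0.07 -0.115 [271.88807414 205.12333096] [360.30752621 154.54265622]
0.07 -0.115 [237.59462714 230.8257893 ] [209.4163594  267.63347292]
```

View pics/s1.png

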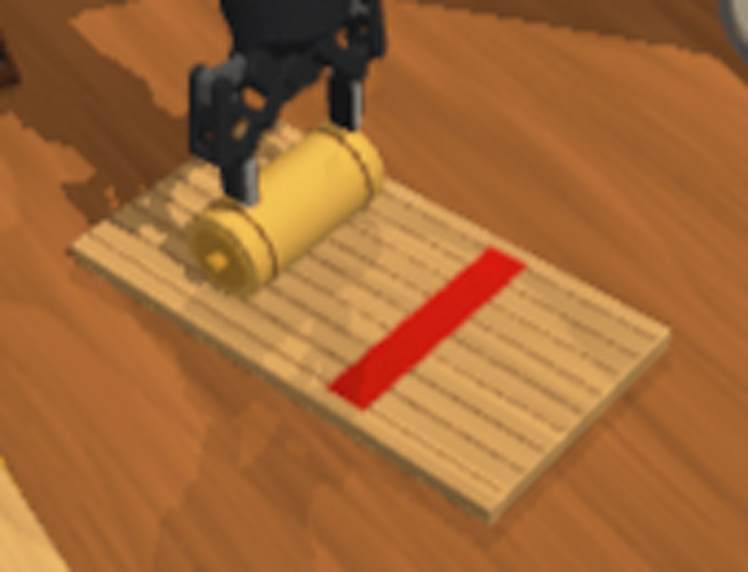

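The scene crop shows the near stub at (217,263), which puts the roller at y ≈ −0.112, square and rolled about 20 mm as planned. Three more strokes, then another check.

```bash
cat >>s.py <<'E'
def stroke(y,d=.020,z=.0802):
    """roll the roller, now at strip-frame y, on by d"""
    y0,y1=y-d/2,y+d*1.5
    bot.move_linear(P(0,y0,.090),feed=.1); bot.move_linear(P(0,y0,z),feed=.04)
    bot.move_linear(P(0,y1,z),feed=.06); f=observe()["ft_force"]; bot.move_linear(P(0,y1,.090),feed=.04)
    print(round(y+d,4),np.round(f,1),observe()["time"]); return y+d
def look(n,ys):
    d=cams.get_image("scene");T=d["camera_from_world"]
    cv2.imwrite(f"pics/{n}.png",cv2.resize(d["image"][170:300,190:360,::-1],None,fx=4.4,fy=4.4,interpolation=cv2.INTER_CUBIC))
    for y in ys:
      for x in(.07,-.07):
        p=T@[*P(x,y,.045),1];q=d["intrinsics"]@[p[0],-p[1],-p[2]];print(y,x,np.round((q[:2]/q[2]-[190,170])*4.4))
E
python3 - <<'E'
from s import *
y=-.1125
for i in range(3): y=stroke(y)
look("s2",[y,y-.01])
E
```

```text
-0.0925 [-3.   0.1  9.1] 13.125
-0.0725 [-3.4 -0.4 10.8] 15.075
-0.0525 [-3.   0.8 11.5] 17.025
-0.05249999999999999 0.07 [285. 314.]
-0.05249999999999999 -0.07 [435. 194.]
-0.06249999999999999 0.07 [273. 306.]
-0.06249999999999999 -0.07 [423. 188.]
```

View pics/s2.png

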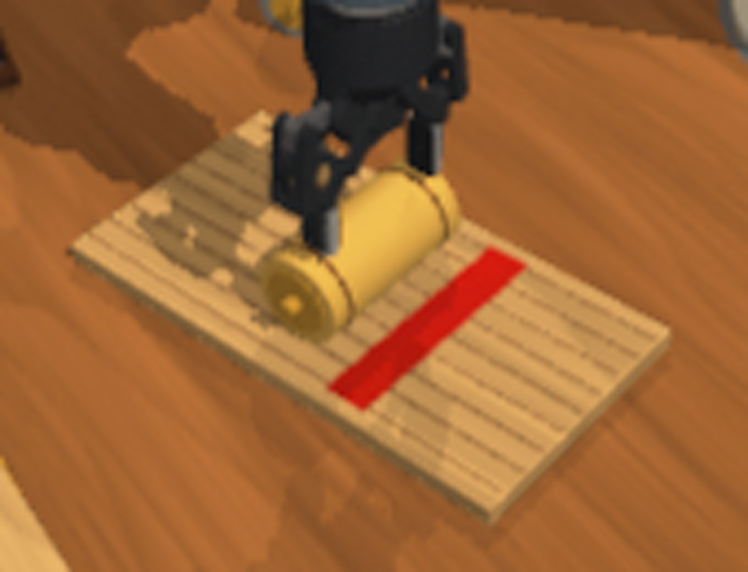

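The near stub is at (292,304), so the roller is at y ≈ −0.055, square, with only a few mm of sideways shift. Three strokes remain; then I retreat and check from above.

```bash
python3 - <<'E'
from s import *
y=-.0545
for i in range(3): y=stroke(y,.0182)
look("s3",[0])
bot.move_linear(P(0,.02,.2),feed=.15)
bot.movej([60,10,80,0,75,0])
d=cams.get_image("top");cv2.imwrite("pics/t3.png",cv2.resize(d["image"][120:280,180:370,::-1],None,fx=4,fy=3.75))
report(d);print(observe()["time"])
E
```

```text
-0.0363 [-5.3 -0.8 17.9] 18.975
-0.0181 [-5.4 -0.4 19. ] 20.85
0.0001 [-4.6  0.6 18.9] 22.725
0 0.07 [352. 355.]
0 -0.07 [501. 229.]Traceback (most recent call last):
  File "<stdin>", line 8, in <module>
  File "h.py", line 26, in report
    s,r,*m=find(d); a=np.radians(s[2])
           ~~~~^^^
  File "h.py", line 23, in find
    return rect(d,red,.015),rect(d,yel,.047),red,yel
           ~~~~^^^^^^^^^^^^
  File "h.py", line 10, in rect
    c=max(cs,key=cv2.contourArea)
ValueError: max() iterable argument is empty
```

View pics/t3.png

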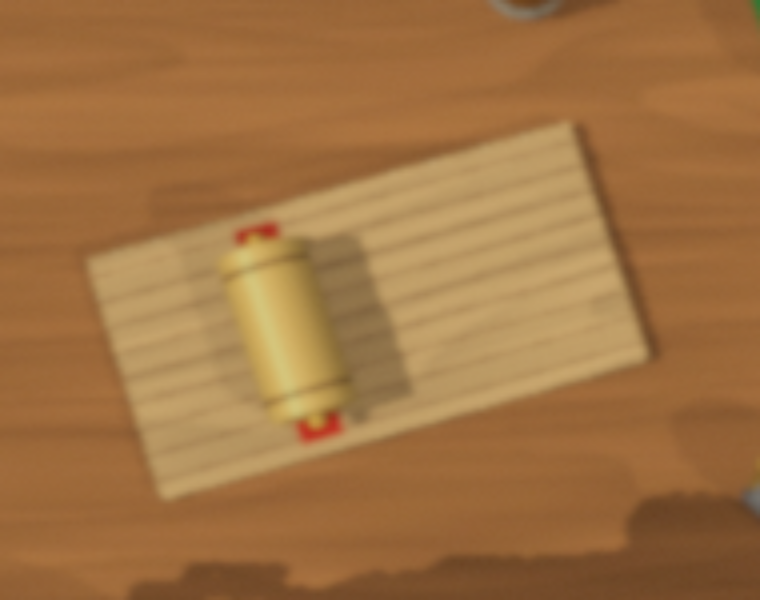

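The top view shows the roller covering the strip, with red patches at (258,235) and (320,428) and the stubs over them at (262,240) and (318,420). Now I measure it with the roller mask alone.

```bash
python3 - <<'E'
from s import *
def m():
    d=cams.get_image("top");hsv=cv2.cvtColor(d["image"],cv2.COLOR_RGB2HSV)
    roi=np.zeros(hsv.shape[:2],np.uint8);cv2.fillPoly(roi,[np.array([[203,190],[323,154],[342,213],[220,250]])],255)
    yel=cv2.morphologyEx(cv2.inRange(hsv,(20,80,110),(34,255,255))&roi,cv2.MORPH_CLOSE,np.ones((5,5),np.uint8))
    r=rect(d,yel,.047);print(r,"y",(r[0]-S)@ey,"x board",(r[0]-BC)@ex)
m();bot.pause(.5);m();o=observe();print(o["time"],np.round(o["dq"],2),ray(cams.get_image("top"),(252,207.7),.045))
E
```

```text
(array([0.49817099, 0.07190033]), (128.28219604492188, 56.79997253417969), 16.994949340820312) y 0.0012929188206767847 x board -0.0024671572725192266
(array([0.49810681, 0.07206761]), (128.17811584472656, 57.73111343383789), 15.918317794799805) y 0.0014712377132971364 x board -0.002484608651214893
26.3 [ 0.09  0.05 -0.06  0.01  0.05 -0.02] [0.49854034 0.0688279  0.045     ]
```

The roller is at rest, about 1.5 mm from the strip's middle, 2.5 mm off the board's centre line and within about 2° of square.

```bash
python3 -c "
from workcell import bot
print(bot.job_done())"
```

```text
the job is handed in; nothing more can be done
None
```

I rolled the roller onto the red strip in seven short fingertip strokes and handed the job in at about 26 s: it was at rest, about 1.5 mm from the strip's middle, 2.5 mm off the board's centre line and within about 2° of square. The hand-in gave no verdict, and I did not measure the bystanders afterwards, though the arm met no unexpected contact near them.

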